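# Hook a transformer onto the spring balancer

## Task

Pull the balancer's sprung hook down by its red handle, slide it along until its shank just meets the brass bail on top of the blue transformer, and ease it up so that the hook catches the bail and lifts the transformer off the mat. Let go of the handle once the balancer carries the transformer by itself, so that it stays hanging quietly. Be gentle throughout: do not shove or tip the transformer on its mat, press the hook hard on it, let the hook snap up or the load jump, or disturb the valve, carton and screwdriver nearby.

Things in the scene. Friction and masses are not known exactly. Their poses are not given: they have to be found in the camera images.
- stand: Fixed bench gantry: grey base plate 170 x 440 mm with black rubber mat (mat top 12 mm above the bench), two posts 400 mm apart and over them a rail along the stand's y axis, 370 mm high. Origin: centre of the base's underside, right below the rail; x points away from the robot side. Posts, rail, trolley, rod and hook all lie in the stand's x = 0 plane.
- trolley (a joint): Position along the rail, m, -0.13 to 0.13, growing along the stand's +y, of the trolley with the white spring canister (42 mm across, up to 542 mm high, nose tube down to 298 mm) that carries the hook. It runs with about 0.5 N of friction and stays where it is left.
- plunger (a joint): How far the hook is pulled down, m: 0 fully up (at rest) to 0.15. A spring pulls it up with about 2.5 N at 0 and 80 N per m more (about 13 N at 0.134), the hook's own weight taken off; friction 0.3 N. Let go empty, it snaps up to 0. With the transformer on (0.7 to 0.9 kg, not known beforehand) it balances somewhere from 0.045 to 0.09.
- hook: Steel J-hook of 8 mm round bar on the sprung rod; axes as the stand's. Origin: on the rod's axis, level with the centreline of the hook's lowest point (metal reaches 4 mm lower), 205 mm above the bench at rest. The upright shank is on the rod's axis, the tip on the stand's +y side of it. It moves only along the rail and up and down, without turning.
- hook_tip (a point): Upper end of the hook's tip, 19 mm to the stand's +y of the rod's axis and 20 mm above the hook's origin; outer side of the tip at +23 mm. The mouth between shank and tip opens upwards, is 11 mm wide and deepest in its middle, at +9.5 mm.
- handle (a point): Middle of the red grip of the pull handle: a bar 14 mm thick and 60 mm long along the stand's x axis with a 22 mm end knob on the robot side, 130 mm from the rod (stand -x) and 65 mm above the hook's origin. Rigid with the hook; free room above it.
- transformer: Loose blue round transformer 100 mm across, 50 mm high, with a copper band, standing on the mat within 4 mm of the rail's line, its own x within 0.3 rad of the stand's x. Origin: centre of its underside, z up. On top stands a brass bail between two lugs. Pushed sideways at the bail it begins to slide at some 3 to 6 N.
- bail_hinge (a point): On the transformer's axis, 56 mm above its underside: hinge line (transformer's x) of the bail, an upside-down U of 6 mm bar, 40 mm free between its legs, crossbar centreline 36 mm from the hinge. Too stiff to swing without sliding the transformer. It leans up to 0.4 rad to the transformer's +y or -y; not measured: the crossbar is up to 14 mm off to either side, find it by feel.
- valve: Loose glass radio valve, 38 mm across and 78 mm high, standing on the bench; leave alone. Origin: centre of its underside.
- carton: Loose small carton 50 x 50 x 100 mm with an orange band, standing on the bench; leave alone. Origin: centre of its underside.
- screwdriver: Loose screwdriver lying on the bench; leave alone. Origin: underside.

How it is judged:
By the outcome, as a careful person would: the job done as asked, in the order asked, and still so for the second after the job is handed in, with the robot touching nothing.
It also fails if it takes over 64 s, if anything falls off the work surface, if the arm or the gripper's body presses on something with over 40 N, if the wrist force passes 120 N, or if a joint passes its speed limit or range.

## Robot

A 6-joint arm with a two-finger parallel gripper is mounted at the origin on the work surface. World frame = base frame: x ahead of the robot, y to its left, z up, the work surface at z = 0. Lengths are in mm, angles in rad, forces in N, time in s.
With the tool pointing down it reaches from about 275 to 725 mm from the base axis. Payload 15.9 kg.
Tool frame: the origin (TCP) lies at the very end of the fingers, on their centre line; the grasp point (between the pads) lies 19 mm behind it (r.tcp_to_grasp is the distance from the TCP to the grasp point, in mm); z points along the fingers, y is the direction in which the jaws open and shut (so a half turn about z gives the same grasp; the last joint's range is limited). The gripper opens to 85 mm and grips with 20 to 120 N. Pads are 22 mm wide; open, the fingers measure 114 mm over their backs; the gripper's body (76 mm by 85 mm) begins 54 mm behind the grasp point. The pads swing forward as they close: fully open they stand 13 mm farther back than shut.
Start: joints at [-1.18, 0.213, -0.034, 1.323, 0, 1.571], TCP at [190.457, -462.29, 231.306] pointing down, gripper open.
Joint ranges: [-2.98, 2.98], [-0.74, 1.72], [-1.14, 1.35], [-2.1, 2.04], [-1.57, 1.44], [-3.14, 3.14]. Speed limits (rad/s): [1.89, 1.89, 2.39, 2.57, 3.14, 3.14].

## Interface

Orientations are given as a unit quaternion [x, y, z, w].
In Python, from plant import r, claw, inverse_kinematics, eyes, close_job, status gives the robot as it stands. Calls block until the motion is done:
- r.reach(position, orientation): joint-space move of the TCP to a pose.
- r.move_l(position, feed=150, orientation=None, f_stop=None): straight line of the TCP; orientation=None keeps the orientation; feed is the mean speed in mm/s. With f_stop (N) it stops when the force on the tool has changed by that much, and returns True; else False.
- r.move_joints(angles): joint-space move.
- claw.set_gripper(opening, strength=None): finger opening in mm; strength is the grip in N (None keeps the last); returns when the fingers have stopped.
- r.sleep(seconds).
- inverse_kinematics(position, orientation): joint angles nearest the present ones, or None.
- eyes.camera(name): name is "scene" or "top" or "wrist"; returns the picture (384x512x3 uint8, red, green, blue); there is no depth.
- eyes.calibration(name): a dict with "fx", "fy", "cx", "cy" (pixels), "extrinsics" (4x4, takes a point from world to camera coordinates). Camera axes: x right, y down, z forward; pixel columns grow to the right and rows downward; lengths in mm; the calibration is good to about 2 mm. A picture is of the moment at which its call begins: read the wrist's pose just before it. calibration takes no time and is no camera call; for the wrist camera it gives the pose at the moment of the call.
A pose or a line that the arm cannot do raises r.Unreachable and nothing moves.
- close_job(): hands the job in, once; it reports no verdict.
Readings, each from a call of its own:
- status.read_t(): time.
- status.read_joint_positions(): joint angles.
- status.read_dq(): joint speeds.
- status.read_joint_torque(): joint torques, N m.
- status.read_ee_pos(): TCP position.
- status.read_ee_rot(): TCP orientation.
- status.read_contact_force(): force on the tool from outside, world axes, zero at the start.
- status.read_torque(): the same for the moment, N m.
- status.read_finger_gap(): finger opening in mm.
Only numpy, scipy, OpenCV 4.12 (cv2) and the standard library are available. Lean on these libraries where they do the work, as an engineer would, in place of code of your own. Each camera call takes 0.05 s, during which the arm holds its last target.

## Working session

There is one attempt and no reset: what is moved stays moved. The work goes in short steps, each a Python script; the robot and the scene stay as the last script left them, time stands still between calls to the robot, and variables do not carry over. Pictures are saved under pics/ and viewed, and the job is handed in when it is done.

```bash
ls; mkdir -p pics
python3 - <<'E'
from plant import r, claw, inverse_kinematics, eyes, close_job, status
import cv2, numpy as np
for n in ["scene","top","wrist"]:
    c=eyes.calibration(n); im=eyes.camera(n)
    cv2.imwrite(f"pics/{n}0.png",im[:,:,::-1])
    print(n,c["fx"],c["fy"],c["cx"],c["cy"]);print(np.round(np.array(c["extrinsics"]),3).tolist())
print(status.read_t(),status.read_ee_pos(),status.read_ee_rot(),status.read_contact_force())
E
```

```text
pics
scene 363.0330962091723 363.0330962091723 255.7088295975445 185.70039358080692
[[-0.637, 0.771, 0.004, 360.741], [0.661, 0.548, -0.511, -219.471], [-0.397, -0.323, -0.859, 1325.55], [0.0, 0.0, 0.0, 1.0]]
top 403.3182663465943 403.3182663465943 256.8408159096754 189.8466396746868
[[-0.025, -1.0, -0.012, -16.742], [-0.984, 0.027, -0.178, 574.353], [0.178, 0.007, -0.984, 1136.363], [0.0, 0.0, 0.0, 1.0]]
wrist 270.02070844884145 270.02070844884145 254.26341874716513 188.2231536438748
[[0.382, -0.924, -0.001, -499.305], [-0.893, -0.369, 0.258, -34.134], [-0.238, -0.097, -0.966, 377.182], [0.0, 0.0, 0.0, 1.0]]
0.15 [ 190.3786873  -462.08213887  230.93929743] [ 9.80970269e-01  1.94157589e-01 -7.36607979e-05 -3.95002774e-04] [ 0.17937452  0.56009102 -0.35112311]
```

View pics/scene0.png

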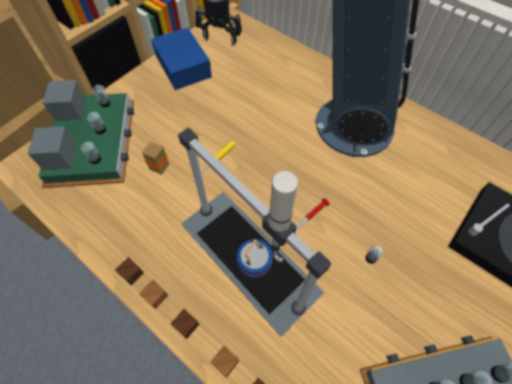

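View pics/top0.png

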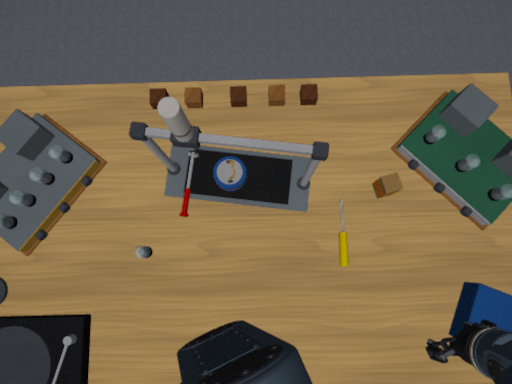

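View pics/wrist0.png

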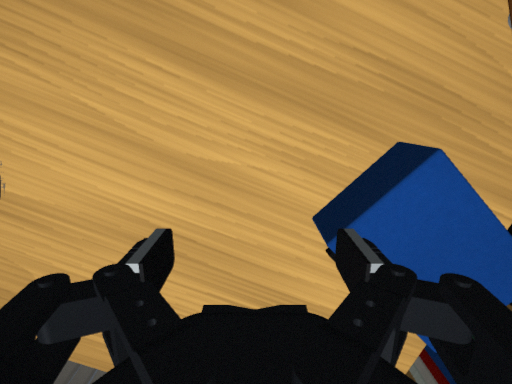

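The scene view shows the gantry at the centre, with the canister near (283,200), the transformer near (254,257) and the red knob near (325,203). In the top view the transformer is near (230,173) and the red grip runs from (188,190) to (185,215). I'll zoom in on both to measure.

Run:
```python
import cv2
a=cv2.imread("pics/scene0.png")[120:340,170:350]; cv2.imwrite("pics/s_z.png",cv2.resize(a,None,fx=2.7,fy=2.7,interpolation=cv2.INTER_CUBIC))
a=cv2.imread("pics/top0.png")[90:225,120:340]; cv2.imwrite("pics/t_z.png",cv2.resize(a,None,fx=3.6,fy=3.6,interpolation=cv2.INTER_CUBIC))
```

```text
(no output)
```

View pics/s_z.png

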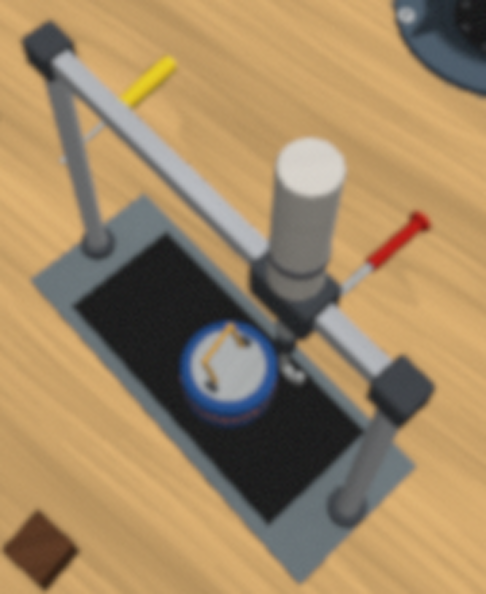

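View pics/t_z.png

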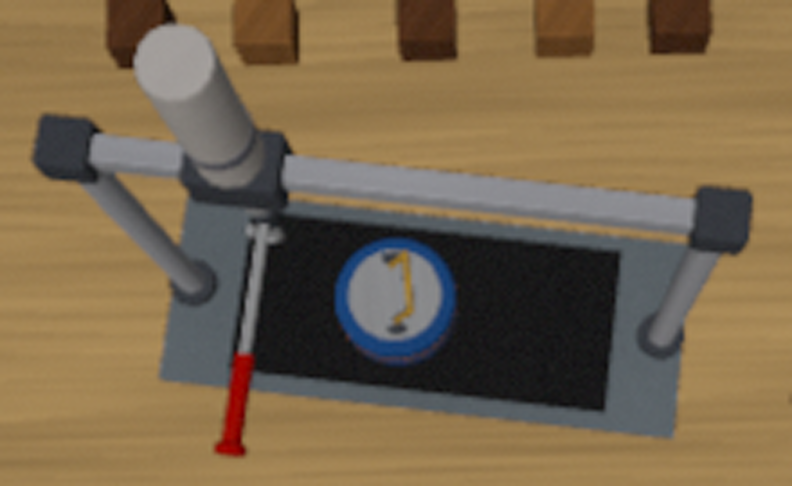

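```bash
cat > h.py <<'E'
import cv2, numpy as np, json
def cal(n):
    from plant import eyes
    c=eyes.calibration(n); K=np.array([[c["fx"],0,c["cx"]],[0,c["fy"],c["cy"]],[0,0,1]]); return K,np.array(c["extrinsics"])
def ray(C,uv):
    K,E=C; R=E[:3,:3]; o=-R.T@E[:3,3]; d=R.T@np.linalg.inv(K)@np.array([uv[0],uv[1],1.]); return o,d/np.linalg.norm(d)
def plane(C,uv,z):
    o,d=ray(C,uv); return o+d*(z-o[2])/d[2]
def tri(obs):
    A=np.zeros((3,3));b=np.zeros(3);rs=[ray(C,p) for C,p in obs]
    for o,d in rs:
        M=np.eye(3)-np.outer(d,d);A+=M;b+=M@o
    X=np.linalg.solve(A,b); return X,[float(np.linalg.norm((np.eye(3)-np.outer(d,d))@(X-o))) for o,d in rs]
def proj(C,X):
    K,E=C; p=K@(E[:3,:3]@X+E[:3,3]); return p[:2]/p[2]
E
python3 - <<'E'
from h import *
S=cal("scene");T=cal("top")
ims=cv2.imread("pics/scene0.png");imt=cv2.imread("pics/top0.png")
def red(im):
    h=cv2.cvtColor(im,cv2.COLOR_BGR2HSV); m=(((h[...,0]<6)|(h[...,0]>174))&(h[...,1]>170)&(h[...,2]>90)).astype(np.uint8)
    n,l,s,c=cv2.connectedComponentsWithStats(m); 
    return [(s[i].tolist(),c[i].round(1).tolist(), l==i) for i in range(1,n) if s[i][4]>15]
def ends(mask):
    p=np.argwhere(mask)[:,::-1].astype(float); c=p.mean(0); u=np.linalg.svd(p-c)[2][0]; t=(p-c)@u; return c,c+u*t.min(),c+u*t.max()
rs=[]
for im,n in((ims,'s'),(imt,'t')):
    for a in red(im): print(n,a[0],a[1],[e.round(1).tolist() for e in ends(a[2])])
# zoom picks
z=lambda p,f,o:(p[0]/f+o[0],p[1]/f+o[1])
for p in [(162,380),(672,436),(193,285),(661,340)]: print('base top',plane(T,z(p,3.6,(120,90)),10).round(1))
for p in [(33,281),(300,583),(145,195),(413,466),(97,243),(347,505)]: print('base scene',plane(S,z(p,2.7,(170,120)),10).round(1))
for p in [(395,297)]: print('tf top',plane(T,z(p,3.6,(120,90)),62).round(1))
for p in [(228,365)]: print('tf scene',plane(S,z(p,2.7,(170,120)),62).round(1))
def blue(im):
    h=cv2.cvtColor(im,cv2.COLOR_BGR2HSV); m=((h[...,0]>100)&(h[...,0]<125)&(h[...,1]>150)&(h[...,2]>60)).astype(np.uint8)
    n,l,s,c=cv2.connectedComponentsWithStats(m); return [(s[i].tolist(),c[i].round(1).tolist()) for i in range(1,n) if s[i][4]>60]
print(blue(ims),blue(imt))
E
```

```text
s [307, 199, 21, 20, 110] [317.5, 208.4] [[317.5, 208.4], [326.5, 200.4], [307.8, 216.9]]
t [180, 188, 10, 29, 140] [185.3, 202.5] [[185.3, 202.5], [187.4, 188.4], [183.3, 215.7]]
base top [571.1 249.   10. ]
base top [ 512. -180.   10.]
base top [653.  223.7  10. ]
base top [ 594.1 -174.6   10. ]
base scene [ 680.8 -197.5   10. ]
base scene [741.7 230.4  10. ]
base scene [ 516.5 -175.1   10. ]
base scene [578.8 251.6  10. ]
base scene [ 599.5 -175.    10. ]
base scene [653.4 222.3  10. ]
tf top [625.8  46.7  62. ]
tf scene [631.   48.2  62. ]
[([81, 0, 11, 21, 79], [86.1, 9.6]), ([153, 0, 57, 88, 2179], [181.2, 56.1]), ([237, 239, 36, 35, 285], [254.1, 258.2])] [([213, 156, 34, 33, 322], [229.5, 172.9]), ([468, 284, 44, 49, 1419], [491.7, 307.8])]
```

Run:
```python
from h import *
S=cal("scene");T=cal("top")
for a,b in [((317.5,208.4),(185.3,202.5)),((326.5,200.4),(183.3,215.7)),((307.8,216.9),(187.4,188.4))]:
    X,e=tri([(S,a),(T,b)]); print(X.round(1),np.round(e,1))
from plant import inverse_kinematics,status
from scipy.spatial.transform import Rotation as R
print(R.from_quat(status.read_ee_rot()).as_matrix().round(3))
```

```text
[508.  137.4 271.8] [0.4 0.4]
[476.7 141.9 271.5] [0.6 0.6]
[541.5 132.7 273.6] [0.1 0.1]
[[ 0.925  0.381 -0.   ]
 [ 0.381 -0.925  0.001]
 [ 0.    -0.001 -1.   ]]
```

```bash
cat >> h.py <<'E'
from scipy.spatial.transform import Rotation as Rot
yaw=-0.139
ex=np.array([np.cos(yaw),np.sin(yaw),0]);ey=np.array([-np.sin(yaw),np.cos(yaw),0])
O=np.array([625.,24.,0])
Q=Rot.from_matrix(np.column_stack([ex,-ey,[0,0,-1]])).as_quat()
def W(x,y,z): return (O+x*ex+y*ey+np.array([0,0,z])).tolist()
def St(p): d=np.asarray(p)-O; return np.array([d@ex,d@ey,d[2]])
E
python3 - <<'E'
from h import *
from plant import *
print(St([509,137,272]),St([628,47.5,62]),plane(cal("top"),(143,252),0).round())
p=W(-215,95,330); print(p, inverse_kinematics(p,Q))
r.reach(p,Q)
print(status.read_t(),status.read_ee_pos().round(1),status.read_joint_positions().round(2))
f=[]
for i in range(10): f.append(status.read_contact_force())
print(np.mean(f,0).round(2),np.std(f,0).round(2),status.read_t())
c=cal("wrist"); np.savez("pics/w1.npz",K=c[0],E=c[1]); cv2.imwrite("pics/w1.png",eyes.camera("wrist")[:,:,::-1])
E
```

```text
[-130.53765481   95.83799183  272.        ] [-0.28492635 23.68900203 62.        ] [403. 315.   0.]
[425.2361842567888, 147.8725874425507, 330.0] [ 0.33466205  0.11559904  0.09716266  1.55235995  0.         -2.66793061]
3.675 [425.3 147.7 330. ] [ 0.33  0.12  0.1   1.55 -0.   -2.67]
[-0.4  -1.01 -0.4 ] [0. 0. 0.] 3.675
```

View pics/w1.png

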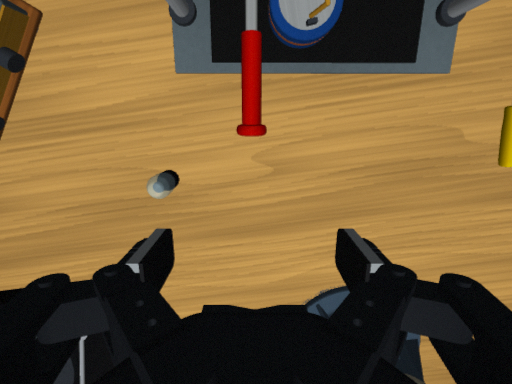

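The wrist view shows the red handle upright from (251,30) to (252,130), square with the base's edge. That agrees with the yaw I found. Next I check the handle's position with a wrist ray and then approach.

Run:
```python
from h import *
from plant import *
d=np.load("pics/w1.npz");C=(d["K"],d["E"])
im=cv2.imread("pics/w1.png");h=cv2.cvtColor(im,cv2.COLOR_BGR2HSV)
m=((h[...,0]<6)|(h[...,0]>174))&(h[...,1]>170)&(h[...,2]>90)
for row in (35,60,80,110,130):
    c=np.where(m[row,200:300])[0]+200; print(row,c.min(),c.max(),St(plane(C,((c.min()+c.max())/2,row),271)).round(1), (St(plane(C,(c.max()+.5,row),271))-St(plane(C,(c.min()-.5,row),271)))[1].round(1))
rr=np.where(m[:,245:258].any(1))[0]; print(rr[rr<150].min(),rr[rr<150].max())
X,e=tri([(C,(252,80)),(cal("scene"),(317.5,208.4)),(cal("top"),(185.3,202.5))])
for pz in [(-130,95.8,333),(-130,95.8,252),(-130,-30,252),(-130,-30,118),(-130,20,118)]:
    q=inverse_kinematics(W(*pz),Q); print(pz,None if q is None else np.round(q,2))
```

```text
35 242 260 [-97.9  96.9 271. ] -12.7
60 242 260 [-113.2   96.9  271. ] -13.0
80 242 260 [-126.   97.  271.] -13.2
110 242 259 [-146.1   97.4  271. ] -12.9
130 237 265 [-160.    97.1  271. ] -21.1
30 135
(-130, 95.8, 333) [ 0.26  0.29  0.32  1.6   0.   -2.74]
(-130, 95.8, 252) [ 0.26  0.27  0.09  1.39  0.   -2.74]
(-130, -30, 252) [ 0.02  0.19 -0.01  1.37  0.   -2.98]
(-130, -30, 118) [ 0.02  0.25 -0.28  1.04  0.   -2.98]
(-130, 20, 118) [ 0.12  0.27 -0.25  1.05  0.   -2.88]
```

Run:
```python
from h import *
from plant import *
r.reach(W(-128,96.5,330),Q)
r.move_l(W(-128,96.5,252),feed=90)
f0=status.read_contact_force()
claw.set_gripper(11,strength=50)
print(status.read_t(),status.read_finger_gap(),St(status.read_ee_pos()).round(1),f0.round(2),status.read_contact_force().round(2))
c=cal("wrist"); np.savez("pics/w2.npz",K=c[0],E=c[1]); cv2.imwrite("pics/w2.png",eyes.camera("wrist")[:,:,::-1])
cv2.imwrite("pics/s2.png",eyes.camera("scene")[:,:,::-1])
```

```text
5.85 12.485587408482441 [-128.    96.5  252.1] [-0.33  0.6  -0.18] [-0.95  0.88  1.9 ]
```

View pics/w2.png

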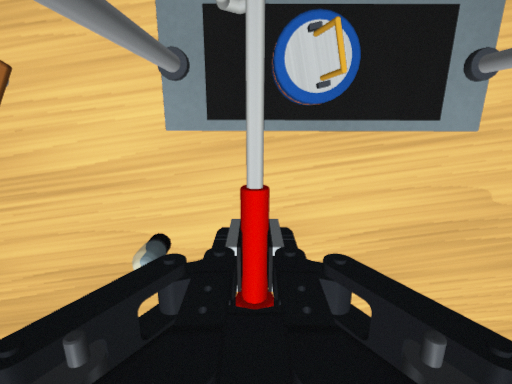

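View pics/s2.png

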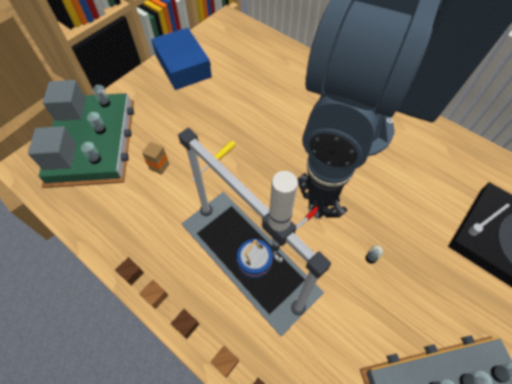

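The grip on the handle holds with a gap of 12.5 mm. In the wrist view the bail shows over the disc, with its crossbar running from about (339,20) to (344,70). I'll estimate the transformer and the crossbar from this.

Run:
```python
from h import *
d=np.load("pics/w2.npz");C=(d["K"],d["E"])
im=cv2.imread("pics/w2.png")
h=cv2.cvtColor(im,cv2.COLOR_BGR2HSV)
b=((h[...,0]>100)&(h[...,0]<125)&(h[...,1]>150)&(h[...,2]>100)).astype(np.uint8); b[:,:260]=0;b[130:]=0;b[:,380:]=0
c=max(cv2.findContours(b,0,1)[0],key=cv2.contourArea); print(cv2.boundingRect(c))
hull=cv2.convexHull(c); el=cv2.fitEllipse(hull); print(el, St(plane(C,el[0],62)).round(1))
y=((h[...,0]>10)&(h[...,0]<28)&(h[...,1]>120)).astype(np.uint8); y[:,:285]=0;y[100:]=0;y[:,375:]=0;y[:10]=0
n,l,s,cc=cv2.connectedComponentsWithStats(y); print([s[i].tolist() for i in range(1,n) if s[i][4]>20])
for p in [(339,20),(344,70)]:
    for z in (101,104): print(p,z,St(plane(C,p,z)).round(1))
for p in [(315,27),(322,85)]: print(p,St(plane(C,p,68)).round(1))
T=cal("top");S=cal("scene")
z=lambda p,f,o:(p[0]/f+o[0],p[1]/f+o[1])
for pt,ps in [((407,257),(232,327)),((410,303),(207,362))]:
    print('bar end',St(plane(T,z(pt,3.6,(120,90)),103)).round(1),St(plane(S,z(ps,2.7,(170,120)),103)).round(1))
cv2.imwrite("pics/w2z.png",cv2.resize(im[0:115,255:385],None,fx=5,fy=5,interpolation=cv2.INTER_CUBIC))
```

```text
(274, 9, 87, 95)
((316.69329833984375, 56.42829513549805), (85.1707763671875, 95.76380157470703), 20.387792587280273) [ 1.7 26.3 62. ]
[[314, 17, 33, 64, 574]]
(339, 20) 101 [ 26.2  15.  101. ]
(339, 20) 104 [ 25.3  15.8 104. ]
(344, 70) 101 [-18.4   6.3 101. ]
(344, 70) 104 [-18.9   7.2 104. ]
(315, 27) [29.6 31.1 68. ]
(322, 85) [-29.1  19.7  68. ]
bar end [ 22.1  12.9 103. ] [-17.2   9.  103. ]
bar end [-14.6   5.9 103. ] [ 25.8  19.5 103. ]
```

View pics/w2z.png

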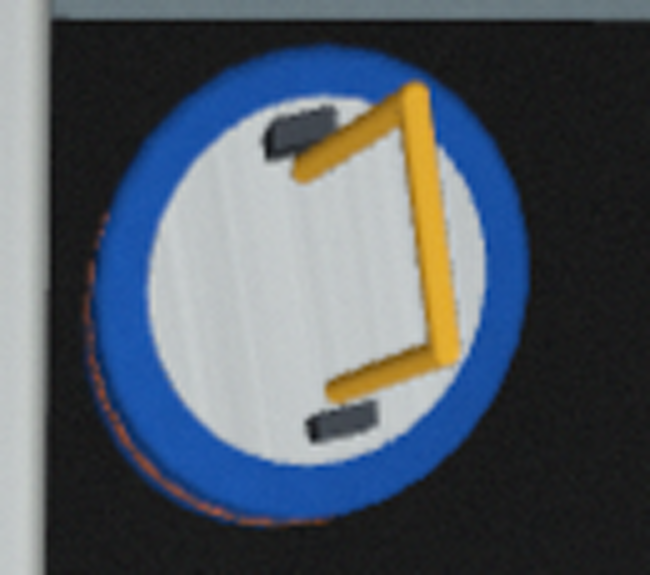

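Run:
```python
from h import *
from plant import *
claw.set_gripper(11,strength=80)
r.move_l(W(-128,-33,252),feed=70)
print(status.read_t(),St(status.read_ee_pos()).round(1),status.read_contact_force().round(2))
r.move_l(W(-128,-33,202),feed=50)
print(status.read_t(),St(status.read_ee_pos()).round(1),status.read_contact_force().round(2), status.read_finger_gap())
for n in("scene","top","wrist"):
    cv2.imwrite(f"pics/{n}3.png",eyes.camera(n)[:,:,::-1])
c=cal("wrist"); np.savez("pics/w3.npz",K=c[0],E=c[1])
a=cv2.imread("pics/scene3.png")[170:320,180:350]
b=cv2.imread("pics/top3.png")[110:230,130:300]
cv2.imwrite("pics/c3.png",np.vstack([cv2.resize(a,(400,353)),cv2.resize(b,(400,240))]))
```

```text
8.1667 [-128.2  -33.   251.9] [-5.    1.08  3.11]
9.3167 [-128.1  -33.   202. ] [-5.44  0.21  6.05] 12.157463552485094
```

View pics/wrist3.png

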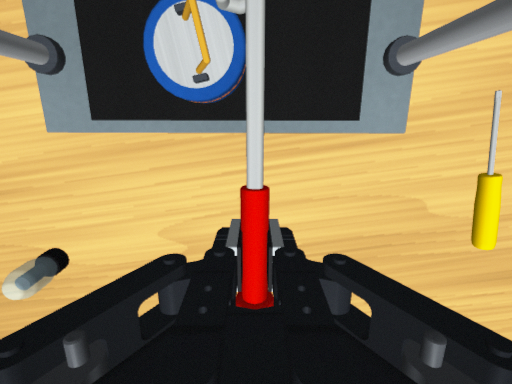

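View pics/c3.png

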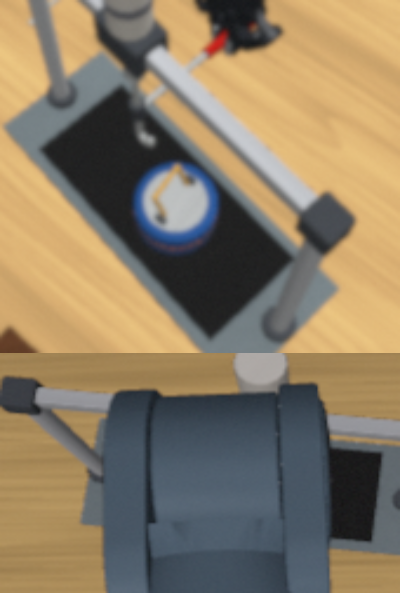

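The wrist view shows the hook tip at about (230,5), beside the bail; the bail's near end is at (207,63). The −5 N in x means my slide line deviates slightly from the rail, so I relax that before pulling further.

Run:
```python
from h import *
from plant import *
d=np.load("pics/w3.npz");C=(d["K"],d["E"])
print('bar near end',St(plane(C,(206,62),101.5)).round(1),'upper',St(plane(C,(193,8),101.5)).round(1))
for x in (-128.8,-129.6):
    r.move_l(W(x,-33,202),feed=10)
    r.sleep(0.1); print(x,St(status.read_ee_pos()).round(1),status.read_contact_force().round(2))
```

```text
bar near end [-20.4   6.9 101.5] upper [ 18.8  15.4 101.5]
-128.8 [-128.2  -32.9  202.4] [-1.39 -0.59  6.86]
-129.6 [-128.3  -32.9  202.7] [ 2.98 -1.62  6.28]
```

```bash
cat >> h.py <<'E'
def G(y,z): return W(-128+0.008*(y-96.5),y,z)   # along true rail line
E
python3 - <<'E'
from h import *
from plant import *
r.move_l(G(-33,119.5),feed=45)
r.sleep(0.2)
print(status.read_t(),St(status.read_ee_pos()).round(1),status.read_contact_force().round(2), status.read_finger_gap())
c=cal("wrist"); np.savez("pics/w4.npz",K=c[0],E=c[1])
cv2.imwrite("pics/wrist4.png",eyes.camera("wrist")[:,:,::-1])
a=eyes.camera("scene")[170:290,180:330,::-1]
cv2.imwrite("pics/c4.png",cv2.resize(a,None,fx=4,fy=4,interpolation=cv2.INTER_CUBIC))
E
```

```text
12.35 [-128.1  -32.9  120.3] [-2.7  -0.67 12.88] 12.036617360831325
```

View pics/wrist4.png

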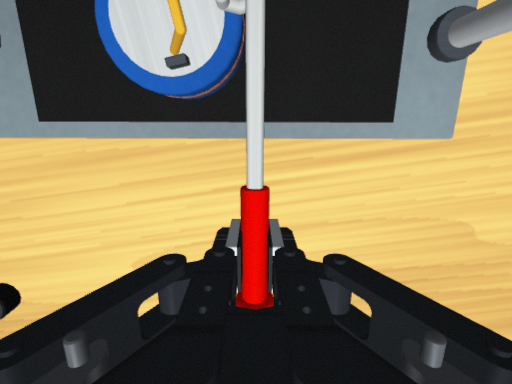

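View pics/c4.png

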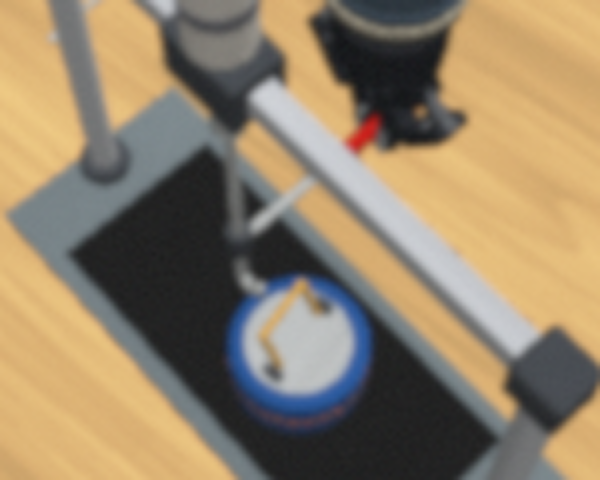

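Run:
```python
from h import *
from plant import *
fy=lambda: float(np.dot(status.read_contact_force(),ey))
r.move_l(G(-33,118.7),feed=10)
print(r.move_l(G(-10,118.7),feed=20,f_stop=3), St(status.read_ee_pos()).round(2),status.read_contact_force().round(2),round(fy(),2))
print(r.move_l(G(-3,118.7),feed=10,f_stop=2), St(status.read_ee_pos()).round(2),status.read_contact_force().round(2),round(fy(),2),status.read_t())
y=-3;hist=[]
while y<2:
    y+=0.5; s=r.move_l(G(y,118.7),feed=8,f_stop=1.5)
    f=fy(); hist.append(f); print(round(y,2),s,St(status.read_ee_pos()).round(2),round(f,2))
    if s or (len(hist)>3 and f<np.median(hist[:-1])-1): break
print(status.read_t())
```

```text
False [-128.01   -9.69  119.48] [-3.11  1.05 12.76] 0.61
False [-128.02   -2.69  119.45] [-3.71  1.77 13.83] 1.24 14.85
-2.5 False [-128.03   -2.22  119.46] 0.42
-2.0 False [-127.98   -1.71  119.48] -0.1
-1.5 False [-128.01   -1.21  119.46] 0.07
-1.0 False [-127.98   -0.72  119.48] 0.38
-0.5 False [-127.99   -0.23  119.49] 0.21
0.0 False [-128.02    0.28  119.46] -0.42
0.5 False [-127.96    0.78  119.48] 0.52
1.0 False [-127.98    1.27  119.48] -0.3
1.5 False [-127.99    1.81  119.47] 0.37
2.0 False [-128.01    2.29  119.46] -0.52
17.35
```

```bash
cat >> h.py <<'E'
def sense(n=4):
    from plant import r,status
    F=[];P=[]
    for i in range(n):
        r.sleep(0.02); F.append(status.read_contact_force()); P.append(status.read_ee_pos())
    F=np.mean(F,0); return St(np.mean(P,0)), np.array([F@ex,F@ey,F[2]])
E
python3 - <<'E'
from h import *
from plant import *
y=2.0; p,f=sense(); base=p[1]-y; f0=f[1]; print(round(base,2),f.round(2))
lo=0
while y<14:
    y+=0.4; s=r.move_l(G(y,118.7),feed=8,f_stop=2.2)
    p,f=sense(3); lag=p[1]-y-base
    print(round(y,1),s,p[1].round(2),'lag',round(lag,2),f.round(2))
    if s or lag<-0.15 or f[1]<-1.3: break
print(status.read_t())
E
```

```text
0.29 [-4.09 -0.16 12.85]
2.4 False 2.66 lag -0.03 [-4.18 -0.26 13.16]
2.8 False 3.06 lag -0.03 [-3.33 -0.17 13.27]
3.2 False 3.46 lag -0.03 [-3.4  -0.49 13.39]
3.6 False 3.88 lag -0.01 [-3.69 -0.02 13.66]
4.0 False 4.28 lag -0.02 [-4.04 -0.14 13.26]
4.4 False 4.63 lag -0.06 [-3.4  -0.74 13.49]
4.8 False 4.85 lag -0.24 [-4.02 -1.88 13.87]
19.5167
```

Run:
```python
from h import *
from plant import *
r.move_l(G(2.2,118.7),feed=8); p,f=sense(); print(p.round(2),f.round(2))
s=r.move_l(G(2.2,134),feed=18,f_stop=3.5); p,f=sense(); print(s,p.round(2),f.round(2),status.read_t())
z=134
while z<146 and not s:
    z+=1.5; s=r.move_l(G(2.2,z),feed=5,f_stop=1.8); p,f=sense(2); print(z,s,p.round(2),f.round(2), 'exp',round(2.5+.08*(252-p[2]),1))
print(status.read_t())
cv2.imwrite("pics/wrist5.png",eyes.camera("wrist")[:,:,::-1])
a=eyes.camera("scene")[170:290,180:330,::-1]
cv2.imwrite("pics/c5.png",cv2.resize(a,None,fx=4,fy=4,interpolation=cv2.INTER_CUBIC))
```

```text
[-127.99    2.42  119.45] [-3.3  -0.79 13.21]
False [-128.02    2.41  134.73] [-3.38 -0.45 12.14] 21.125
135.5 False [-128.03    2.42  136.22] [-2.78 -0.25 11.62] exp 11.8
137.0 False [-128.02    2.41  137.7 ] [-2.9  -0.57 12.45] exp 11.6
138.5 False [-128.      2.41  139.22] [-3.84  0.02 11.41] exp 11.5
140.0 True [-128.06    2.4   139.91] [-1.7  -0.44  8.85] exp 11.5
22.85
```

View pics/c5.png

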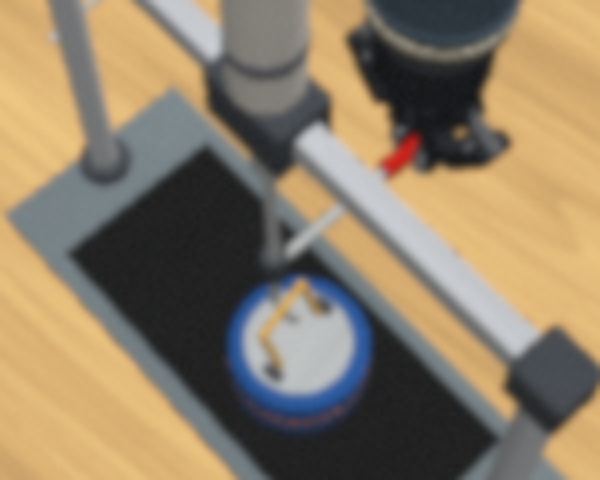

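The zoomed scene view shows the hook under the crossbar, with the transformer unmoved at about (300,345). Contact came at hook height 93 mm, close to the 94 mm expected. I ease up slowly, following any sideways force.

Run:
```python
from h import *
from plant import *
z=139.3;y=2.2
p,f=sense();print(p.round(2),f.round(2),status.read_t())
while z<152:
    z+=0.8; r.move_l(G(y,z),feed=4); p,f=sense(2)
    exp=2.5+.08*(252-p[2]); print(round(z,1),round(y,2),p.round(2),f.round(2),'load',round(exp-f[2],2))
    y+=float(np.clip(0.15*f[1],-.2,.2)) if abs(f[1])>0.5 else 0
    if f[2]<-1 or abs(f[1])>4: break
print(status.read_t())
a=eyes.camera("scene")[170:290,180:330,::-1]
cv2.imwrite("pics/c6.png",cv2.resize(a,None,fx=4,fy=4,interpolation=cv2.INTER_CUBIC))
```

```text
[-128.06    2.4   139.9 ] [-1.09 -0.26  8.72] 23.0167
140.1 2.2 [-128.12    2.38  140.4 ] [0.57 0.38 5.56] load 5.87
140.9 2.2 [-128.2     2.32  141.15] [4.07 1.32 4.2 ] load 7.17
141.7 2.4 [-128.24    2.39  141.91] [5.16 0.53 4.97] load 6.34
142.5 2.48 [-128.23    2.44  142.71] [5.21 0.2  4.42] load 6.83
143.3 2.48 [-128.25    2.43  143.49] [5.61 0.05 3.78] load 7.41
144.1 2.48 [-128.26    2.44  144.27] [5.04 0.36 4.25] load 6.87
144.9 2.48 [-128.27    2.44  145.05] [5.16 0.79 3.75] load 7.31
145.7 2.59 [-128.24    2.53  145.87] [ 5.73 -0.51  3.72] load 7.27
146.5 2.52 [-128.26    2.5   146.66] [5.6  0.26 3.73] load 7.2
147.3 2.52 [-128.26    2.51  147.44] [5.07 0.48 2.91] load 7.96
148.1 2.52 [-128.26    2.52  148.26] [5.29 0.4  2.57] load 8.23
148.9 2.52 [-128.29    2.52  149.02] [5.82 0.5  3.02] load 7.71
149.7 2.59 [-128.27    2.53  149.81] [6.35 0.19 3.02] load 7.66
150.5 2.59 [-128.27    2.53  150.59] [ 6.24 -0.07  2.61] load 8.0
151.3 2.59 [-128.28    2.52  151.37] [ 5.32 -0.23  2.81] load 7.74
152.1 2.59 [-128.29    2.51  152.16] [6.13 0.03 3.67] load 6.82
29.1417
```

View pics/c6.png

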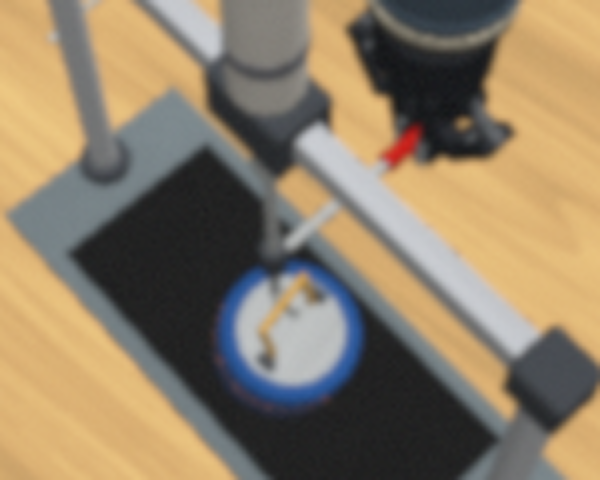

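The transformer is off the mat and carried at about 7.6 N. I continue up to the balance point, easing out the x force on the way.

Run:
```python
from h import *
from plant import *
def H(y,z,dx): return (np.array(G(y,z))+dx*ex).tolist()
y=2.59
r.move_l(H(y,153,0.9),feed=6); p,f=sense(4); print(p.round(2),f.round(2))
dx=0.9+float(np.clip(f[0]*0.18,-.6,.6))
r.move_l(H(y,183,dx),feed=12); r.sleep(.2); p,f=sense(10); print(p.round(2),f.round(2),'load',round(2.5+.08*(252-p[2])-f[2],2),status.read_t())
dz=float(np.clip((f[2]+0.3)/0.08,-10,12)); dx+=float(np.clip(f[0]*0.18,-.6,.6)); y+=float(np.clip(f[1]*.15,-.3,.3))
r.move_l(H(y,183+dz,dx),feed=8); r.sleep(.3); p,f=sense(10); print(dz,dx,y,p.round(2),f.round(2),status.read_t())
a=eyes.camera("scene")[150:290,180:330,::-1]
cv2.imwrite("pics/c7.png",cv2.resize(a,None,fx=4,fy=4,interpolation=cv2.INTER_CUBIC))
cv2.imwrite("pics/wrist7.png",eyes.camera("wrist")[:,:,::-1])
```

```text
[-128.18    2.53  152.82] [-0.1  -0.25  2.17]
[-128.08    2.58  182.95] [-4.97 -0.24 -0.24] load 8.26 32.6333
0.7678331770500826 0.28152756347237184 2.5536639076039886 [-128.2     2.58  183.88] [ 1.83 -0.22 -0.31] 33.375
```

View pics/c7.png

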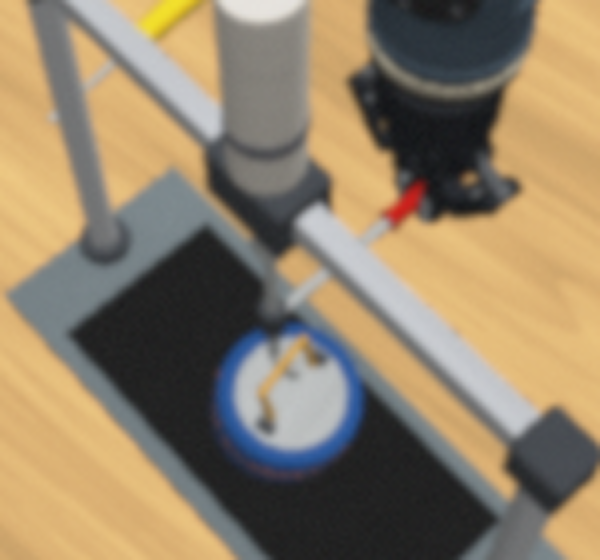

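View pics/wrist7.png

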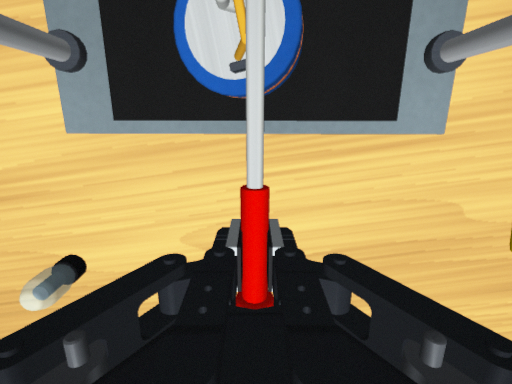

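Both views show the transformer hanging level on the hook, and the handle force is near zero. I move 2 mm further to centre it in the friction band, then let go gently.

Run:
```python
from h import *
from plant import *
def H(y,z,dx): return (np.array(G(y,z))+dx*ex).tolist()
y=2.55
r.move_l(H(y,185.5,0.55),feed=5); r.sleep(1.0); p,f=sense(15); print(p.round(2),f.round(2))
claw.set_gripper(11,strength=20); r.sleep(.2)
claw.set_gripper(20); r.sleep(.4)
p,f=sense(15); print('open20',p.round(2),f.round(2),status.read_finger_gap())
c=cal("wrist"); np.savez("pics/w8.npz",K=c[0],E=c[1]); cv2.imwrite("pics/wrist8.png",eyes.camera("wrist")[:,:,::-1])
print(status.read_t())
```

```text
[-128.21    2.56  185.49] [ 2.05  0.37 -0.42]
open20 [-128.21    2.55  185.5 ] [-0.07 -0.23 -0.03] 20.236867572788316
36.5917
```

View pics/wrist8.png

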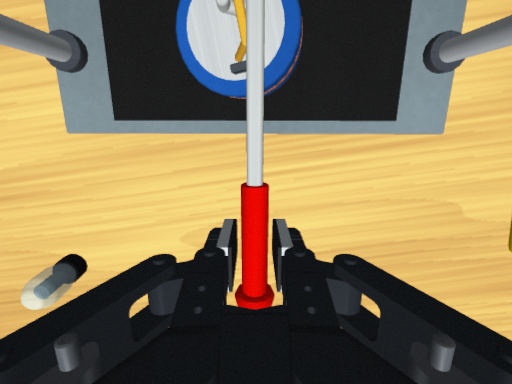

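Bar and transformer stayed put when released: the red grip is still centred at column 255, with clear gaps to both pads. I open further, retreat straight up and away, and check that it hangs quietly.

Run:
```python
from h import *
from plant import *
claw.set_gripper(60)
p=St(status.read_ee_pos())
r.move_l(W(-128,2.55,270),feed=50)
r.move_l(W(-215,2.55,330),feed=110); r.sleep(.3)
ims=[]
for i in range(2):
    ims.append(eyes.camera("scene")); w=eyes.camera("wrist")
    t=eyes.camera("top")
    if i==0: r.sleep(1.2)
d=np.abs(ims[0].astype(int)-ims[1]).max(2); print('moved px',(d>12).sum(),d.max(),status.read_t(),status.read_contact_force().round(2))
cv2.imwrite("pics/wrist9.png",w[:,:,::-1]); cv2.imwrite("pics/scene9.png",ims[1][:,:,::-1]); cv2.imwrite("pics/top9.png",t[:,:,::-1])
a=ims[1][120:300,170:350,::-1]
cv2.imwrite("pics/c9.png",cv2.resize(a,None,fx=3.3,fy=3.3,interpolation=cv2.INTER_CUBIC))
```

```text
moved px 76 25 41.8083 [-0.21  1.12  0.11]
```

View pics/c9.png

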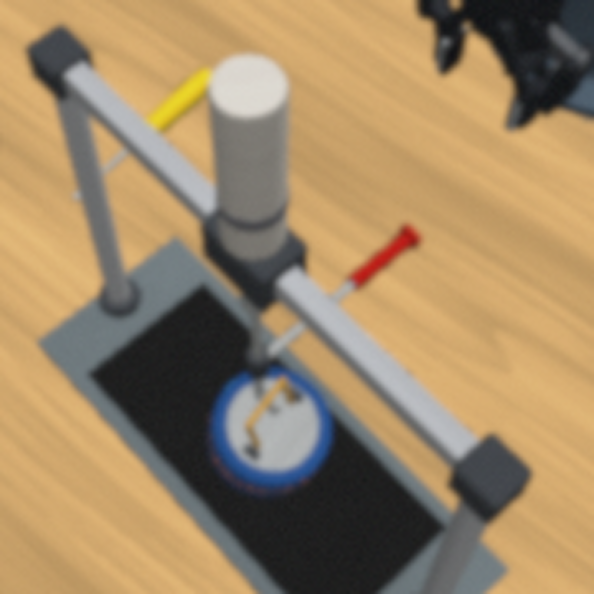

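View pics/wrist9.png

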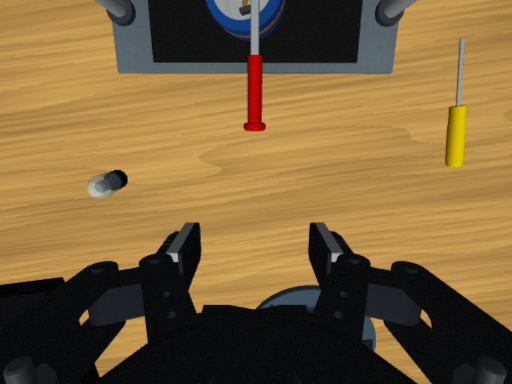

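View pics/scene9.png

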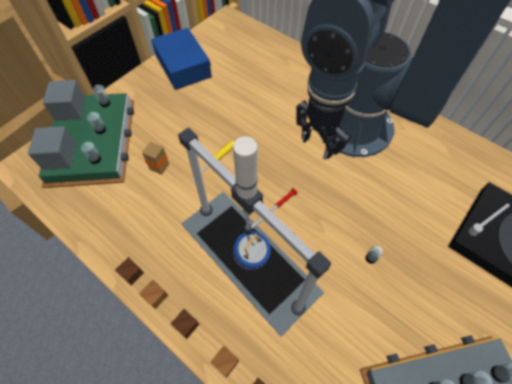

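The views show the transformer hanging on the hook and the handle free. The valve at (375,254), the carton at (155,157) and the screwdriver at (228,150) are where they were. I'll check whether the 76 changed pixels mean a residual swing.

Run:
```python
from h import *
from plant import *
def bl(rgb):
    h=cv2.cvtColor(rgb,cv2.COLOR_RGB2HSV); m=((h[...,0]>100)&(h[...,0]<125)&(h[...,1]>150)&(h[...,2]>60)); m[:225]=0;m[285:]=0;m[:,:220]=0;m[:,290:]=0
    p=np.argwhere(m); return p.mean(0)[::-1].round(2),len(p)
def rd(rgb):
    h=cv2.cvtColor(rgb,cv2.COLOR_RGB2HSV); m=((h[...,0]<6)|(h[...,0]>174))&(h[...,1]>170)&(h[...,2]>90); m[:180]=0;m[225:]=0;m[:,:270]=0;m[:,310:]=0
    p=np.argwhere(m); return p.mean(0)[::-1].round(2)
prev=None
for i in range(6):
    im=eyes.camera("scene"); print(status.read_t(),bl(im),rd(im))
    if prev is not None:
        d=np.abs(prev.astype(int)-im).max(2); q=np.argwhere(d>12); print(len(q),q.mean(0) if len(q) else '')
    prev=im; r.sleep(.3)
# tilt: ellipse of top, triangulate handle & transformer
S=cal("scene");T=cal("top")
a=cv2.imread("pics/scene0.png");b=cv2.imread("pics/scene9.png")
d=np.abs(a.astype(int)-b).max(2)
for n,(u,v,w) in dict(valve=(375,254,12),carton=(155,157,16),screw=(228,150,10)).items(): print(n,d[v-w:v+w,u-w:u+w].max())
```

```text
41.8583 (array([250.18, 252.42]), 257) [286.58 197.02]
42.2083 (array([250.31, 252.65]), 254) [286.46 197.06]
1 [50. 97.]
42.5583 (array([250.29, 252.58]), 252) [286.46 197.06]
0 
42.9083 (array([250.3 , 252.63]), 256) [286.53 196.96]
1 [76. 92.]
43.2583 (array([250.2 , 252.63]), 259) [286.46 197.06]
1 [ 60. 119.]
43.6083 (array([250.42, 252.65]), 256) [286.46 197.06]
0 
valve 8
carton 9
screw 132
```

Nothing is moving now: the centroids are steady to 0.1–0.2 px. The screwdriver difference in the scene view may be the canister moving in front of it, so I check that in the top view, along with the handle height.

Run:
```python
from h import *
a=cv2.imread("pics/top0.png");b=cv2.imread("pics/top9.png")
d=np.abs(a.astype(int)-b).max(2)
for n,(u,v,w) in dict(valve=(143,252,10),carton=(387,185,16),screwgrip=(344,249,18),screwshaft=(341,215,12)).items(): print(n,d[v-w:v+w,u-w:u+w].max())
def ends(im,box):
    h=cv2.cvtColor(im,cv2.COLOR_BGR2HSV); m=((h[...,0]<6)|(h[...,0]>174))&(h[...,1]>170)&(h[...,2]>90)
    k=np.zeros_like(m);k[box[1]:box[3],box[0]:box[2]]=1
    return np.argwhere(m&k).mean(0)[::-1]
s=ends(cv2.imread("pics/scene9.png"),(270,180,310,225));t=ends(b,(170,170,290,240)); print(s,t)
X,e=tri([(cal("scene"),s),(cal("top"),t)]); print(St(X).round(1),np.round(e,1))
```

```text
valve 113
carton 19
screwgrip 20
screwshaft 20
[286.44444444 197.04938272] [nan nan]
[nan nan nan] [nan nan]<stdin>:8: RuntimeWarning: Mean of empty slice.
  ret = um.true_divide(
```

View pics/top9.png

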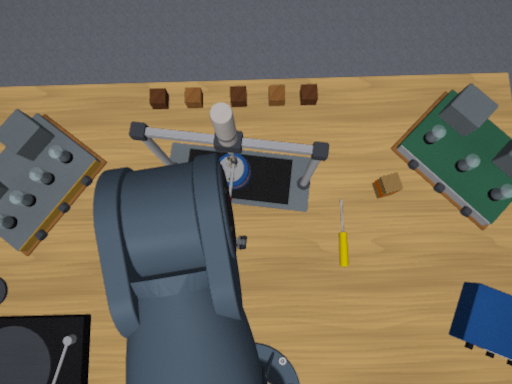

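In the top view the screwdriver at (343,245) and the carton at (387,185) are unchanged. The valve is hidden by the arm there, but it's unchanged in the scene view. I'm handing in.

Run:
```python
from plant import *
print(status.read_t()); print(close_job());
```

```text
43.9083
the job is handed in; nothing more can be done
None
```

The transformer now hangs by itself on the balancer's hook, and I handed the job in at 43.9 s with the gripper open and clear of the handle.

**What I did:**
- **Approach:** I gripped the red handle and slid the trolley past the transformer with the hook up. The tip points to +y, so the hook had to come in from the −y side. I then pulled it down about 132 mm.
- **Finding the bail:** I slid back in small steps until the shank met the bail at rod y ≈ +4.6 mm, with about 1.9 N. The camera estimate was 4.3 mm.
- **Lifting:** I backed off about 2.3 mm to centre the bail in the mouth and eased the hook up. It caught the bail at hook height 93 mm, against 94 mm expected. I carried on to the balance point, where the handle force was about zero, and let go.

**Last checks:**
- **Load:** it was about 8 N, and the handle did not move noticeably when released.
- **Stillness:** the transformer and handle held within about 0.2 px over the last 1.7 s. An earlier pair of frames had 76 changed pixels, which I did not trace.
- **Neighbours:** the carton and screwdriver look unchanged in the top view, and the valve and carton in the scene view. The screwdriver region did change in the scene view; I put that down to the canister having moved in front of it.

**Failed or disagreed:**
- The final two-view check of the handle height gave no result, because the arm hid the handle in the top view.
- Sideways force along the handle reached about 6 N in the gripper while lifting, and I eased most of it out before letting go.

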